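Hold the seeded bun over the bowl with tongs

TASK

Pick up the spring tongs, close their jaws on the round seeded bun on the glass board and lift it without the gripper ever touching the bun. Finish while still holding it steady in the tongs over the middle of the white bowl, clear above the rim, so that I can dust it with sugar and the bowl catches what falls. Leave the other two bakes, the bowl and everything else where they are.

Things in the scene. Friction and masses are not known exactly. Their poses are not given: they have to be found in the camera images.
- tongs_grip (a point): Where the steel spring tongs are gripped, half-way up. They lie on their side, 30 mm tall, 215 mm long over all; x points along them to the jaws, y across, z up. Take both arms from above, a finger outside each, on the flat finger plates (35 mm behind to 30 mm ahead of this point), outer faces 53 mm apart here when open, each sloping outward to the jaws by 5 degrees.
- tongs_jaws (a point): The point midway between the jaws, at mid-height, 83 mm ahead of tongs_grip; same axes. The jaws are flat grey-lined plates 30 mm tall and 35 mm long (18 mm either way along x), 66 mm apart inside and 83 mm over their outsides when open, and nearly parallel when they grip the bun.
- tong_left: The arm of the tongs on their +y side; its origin lies at its hinge, at the bottom edge.
- tong_right: The arm of the tongs on their -y side; its origin lies at its hinge, at the bottom edge.
- tongs: The same tongs; origin 15 mm below tongs_grip, same axes. The hinge is 85 mm behind it. Both arms swing alike against a spring: squeezed to 50 mm over the plates at tongs_grip the jaws stand 60 mm apart, at about 38 mm they grip the bun; this takes 4 N at first, 10 N at the bun. Let go, they spring open. 0.13 kg, balanced about 10 mm behind tongs_grip.
- board: Glass board 171 x 301 x 10 mm on the worktop, fixed; origin at the centre of its underside, y along its length. The three bakes stand in a row along its y, about 95 mm apart, in any order.
- bun_center (a point): Centre of the round domed bun sprinkled with seeds, 40 mm across and 35 mm high, about 35 g, standing on the board; point half-way up. Its sides are upright from 5 to 20 mm above its foot.
- bun: The same bun; origin at the centre of its underside.
- shortbread_center (a point): Centre of the square flat shortbread 40 x 40 x 24 mm; to be left alone.
- biscuit_finger_center (a point): Centre of the long biscuit 80 x 26 x 22 mm, its length along its x, which points roughly along the board's x; to be left alone.
- bowl_rim (a point): Centre of the mouth of the round white bowl, at rim height: 124 mm across, 55 mm high, loose on the worktop.
- bowl: The same bowl; origin at the centre of its underside.
- nozzle_a: Steel piping nozzle, a cone 20 mm across and 34 mm high, standing on the worktop behind the tongs; origin at the centre of its underside; to be left alone.
- nozzle_b: A second such nozzle near it; to be left alone.
- nozzle_cap: White stepped nozzle coupler 27 mm across and 26 mm high beside the nozzles; to be left alone.
Things that resemble listed ones, but are neither listed nor needed, are in the scene too. What is shaped like the bun but blue is not meant.

How it is judged:
By the outcome, as a careful person would: the job done as asked, in the order asked, and still so for the second after the job is handed in, while the arm keeps its last pose, push and grip.
It also fails if it takes over 64 s, if anything falls off the work surface, if the arm or the gripper's body presses on something with over 40 N, if the wrist force passes 120 N, or if a joint passes its speed limit or range.

ROBOT

A 6-joint arm with a two-finger parallel gripper is mounted at the origin on a cart in front of the work surface, level with it; the furniture and walls round the work are solid. World frame = base frame: x ahead of the robot, y to its left, z up, the work surface at z = 0. Lengths are in m, angles in rad, forces in N, time in s.
With the tool pointing down it reaches from about 0.375 to 0.975 m from the base axis. Payload 3.8 kg.
Tool frame: the origin (TCP) lies midway between the tips of the shut fingers; the grasp point (between the pads) lies 19 mm behind it; y points along the fingers, z is the direction in which the jaws open and shut, and the axes are right-handed (so a half turn about y gives the same grasp; the last joint's range is limited). The gripper opens to 85 mm and grips with 20 to 120 N. Pads are 22 mm wide; open, the fingers measure 114 mm over their backs; the gripper's body (76 mm by 85 mm) begins 54 mm behind the grasp point. The pads swing forward as they close: fully open they stand 13 mm farther back than shut.
Start: joints at [1.183, 0.264, 1.604, -0, 1.274, -0.037], TCP at [0.232, 0.634, 0.231] pointing down, gripper open.
Joint ranges: [-2.63, 2.63], [-0.94, 2.18], [0.31, 2.57], [-1.31, 4.45], [0, 2.66], [-2.55, 2.55]. Speed limits (rad/s): [2.57, 2.57, 3.14, 3.14, 3.14, 3.14].

INTERFACE

Orientations are given as a rotation vector (axis times angle).
In Python, from station import bot gives the robot as it stands.
- The arm moves only by the shell command python3 -m crank 'ROWS' [OPENING] [FORCE]. ROWS is JSON, a list of rows, each an object of numbers: "dx", "dy", "dz": the shift along the tool's x, y, z in cm; "ax", "ay", "az": the turn, a rotation vector about the tool's x, y, z in rad. In form: [{"dx": .., "dy": .., "dz": .., "ax": .., "ay": .., "az": ..}, ...]. A call has 1 to 5 rows; each row is the pose to reach, as a shift and turn from the pose commanded when the call began, along the tool's axes at that moment; what a row does not reach only later rows make up. A row lasts 1/12 s, in which the tool goes at most 41.7 mm and 7.16 degrees, less where a joint would pass 70% of its speed; a pose out of reach is approached as far as the arm can. A call with a gripper value outside its range is refused whole. OPENING is the opening, from 0 (shut) to 1 (fully open), set as the call begins (- or left out, the last holds). The fingers move at their own pace and stop on an object; FORCE is the grip in N (left out, the last holds). Time passes only in rows, so rows that repeat a pose let the fingers close. It gives the time, the measured TCP pose, the force and the opening at its end, in the units of the state.
- bot.state(): the state, without advancing time (a new reading comes with each control period).
- bot.get_image(name): name is "side" or "top" or "wrist"; returns a dict with "image" (384x512x3 uint8, red, green, blue), "depth" (384x512 float32, m along the optical axis (not along the pixel's ray), 0 where there is no reading), "K" (3x3 intrinsics, pixels), "R" (3x3) and "t" (3): a world point X has camera coordinates R X + t. Camera axes: x right, y down, z forward; pixel columns grow to the right and rows downward; lengths in m; the calibration is good to about 2 mm. A picture is of the moment at which its call begins.
- bot.sign_off(): hands the job in, once; it reports no verdict.
The state is a dict: "t": time; "q": joint angles; "joint_vel": joint speeds; "joint_efforts": joint torques, N m; "tcp_pos": TCP position; "orientation": TCP orientation; "ft_force": force on the tool from outside, world axes, zero at the start; "wrist_torque": the same for the moment, N m; "gripper_width": finger opening in m.
Only numpy, scipy, OpenCV 4.12 (cv2) and the standard library are available. Lean on these libraries where they do the work, as an engineer would, in place of code of your own. Each camera call takes 0.05 s, during which the arm holds its last target.

## Working session

There is one attempt and no reset: what is moved stays moved. The work goes in short steps, Python scripts to look and compute and a shell command to move; the robot and the scene stay as the last step left them, time stands still between calls to the robot, and variables do not carry over. Pictures are saved under pics/ and viewed, and the job is handed in when it is done.

```bash
ls; mkdir -p pics; python3 - <<'E'
from station import bot
import cv2,numpy as np
s=bot.state()
for k in s: print(k,np.round(s[k],4))
for n in ["side","top","wrist"]:
    d=bot.get_image(n); np.savez(f'{n}0.npz',**d)
    cv2.imwrite(f'pics/{n}0.png',d['image'][:,:,::-1])
    print(n,np.round(d['K'],1).tolist(),np.round(-d['R'].T@d['t'],3),np.round(d['R'],2).tolist())
E
```

```text
pics
t 0.0
q [ 1.1831  0.2647  1.6054 -0.      1.2737 -0.0369]
joint_vel [-0.0003 -0.0003  0.0005  0.0007  0.0021 -0.0002]
joint_efforts [ 2.40000e-03 -5.15112e+01 -3.67323e+01  3.00000e-04  1.28000e-02
 -0.00000e+00]
tcp_pos [0.2317 0.6332 0.2299]
orientation [-1.5554  0.2757 -0.275 ]
ft_force [-0.1813 -0.1199 -0.7033]
wrist_torque [ 0.0068 -0.0275  0.0008]
gripper_width 0.0853
side [[420.1, 0.0, 260.3], [0.0, 420.1, 195.9], [0.0, 0.0, 1.0]] [ 0.33  -0.778  0.735] [[0.96, -0.27, 0.02], [-0.16, -0.61, -0.78], [0.22, 0.74, -0.63]]
top [[420.6, 0.0, 247.8], [0.0, 420.6, 198.2], [0.0, 0.0, 1.0]] [ 0.405 -0.021  1.193] [[0.01, -1.0, -0.01], [-0.99, -0.01, -0.14], [0.14, 0.01, -0.99]]
wrist [[324.2, 0.0, 262.7], [0.0, 324.2, 186.0], [0.0, 0.0, 1.0]] [0.156 0.66  0.373] [[0.34, 0.94, -0.0], [0.89, -0.33, 0.31], [0.29, -0.11, -0.95]]
```

View pics/top0.png

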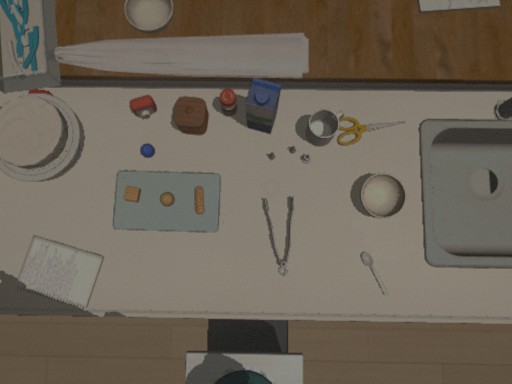

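View pics/side0.png

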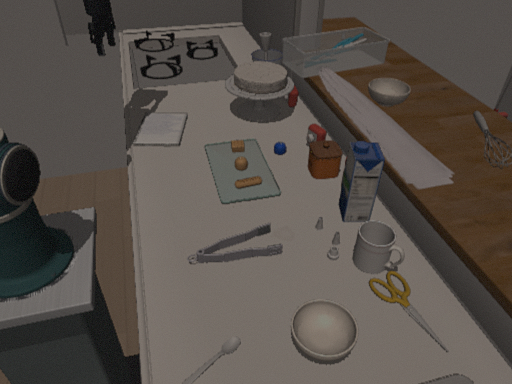

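View pics/wrist0.png

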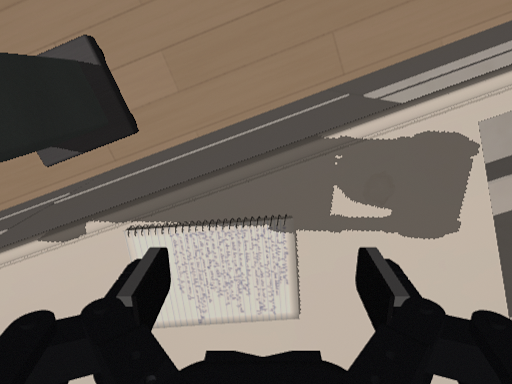

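```bash
cat > h.py <<'E'
import numpy as np,cv2
from station import bot
def load(n): return dict(np.load(n+'.npz'))
def world(d):
    K=d['K'];z=d['depth'];h,w=z.shape
    u,v=np.meshgrid(np.arange(w),np.arange(h))
    c=np.stack([(u-K[0,2])/K[0,0]*z,(v-K[1,2])/K[1,1]*z,z],-1)
    return (c-d['t'])@d['R']
def ray(d,u,v,zp):
    r=d['R'].T@np.array([(u-d['K'][0,2])/d['K'][0,0],(v-d['K'][1,2])/d['K'][1,1],1])
    o=-d['R'].T@d['t']; return o+r*(zp-o[2])/r[2]
def proj(d,X):
    c=d['R']@np.array(X)+d['t']; p=d['K']@c; return p[:2]/p[2]
def crop(d,x0,x1,y0,y1,name,g=1.8,W=800,H=600):
    im=d['image'][y0:y1,x0:x1,::-1]
    im=np.clip(im.astype(float)*g,0,255).astype('uint8')
    s=min(W/im.shape[1],H/im.shape[0])
    cv2.imwrite('pics/'+name,cv2.resize(im,None,fx=s,fy=s,interpolation=cv2.INTER_CUBIC))
E
python3 - <<'E'
from h import *
t=load('top0');s=load('side0')
crop(t,100,410,130,285,'topc.png')
crop(s,180,360,130,360,'sidec.png')
crop(t,110,225,140,235,'bunc.png')
W=world(t)
for (u,v) in [(167,199),(132,194),(199,200),(147,150),(381,195),(180,220),(270,187),(320,220),(240,220)]: print(u,v,np.round(W[v,u],3))
E
```

```text
167 199 [0.565 0.217 0.046]
132 194 [0.579 0.318 0.035]
199 200 [0.565 0.131 0.028]
147 150 [0.706 0.283 0.033]
381 195 [ 0.589 -0.382  0.011]
180 220 [0.511 0.186 0.004]
270 187 [ 0.61  -0.069 -0.001]
320 220 [ 0.516 -0.211  0.003]
240 220 [ 0.514  0.016 -0.001]
```

View pics/topc.png

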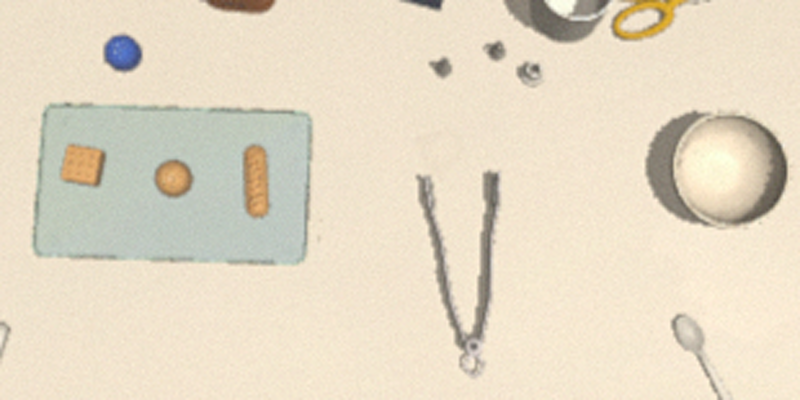

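View pics/sidec.png

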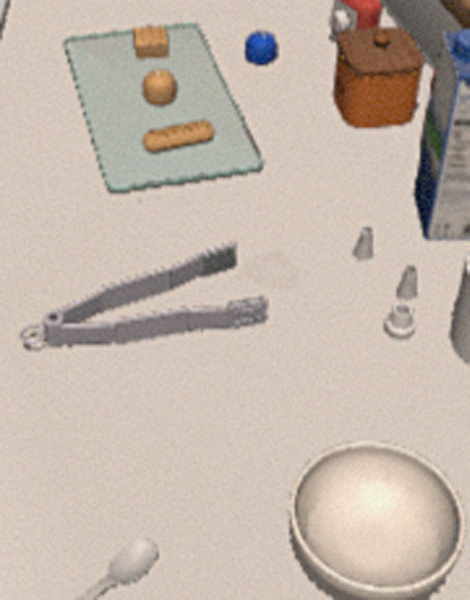

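View pics/bunc.png

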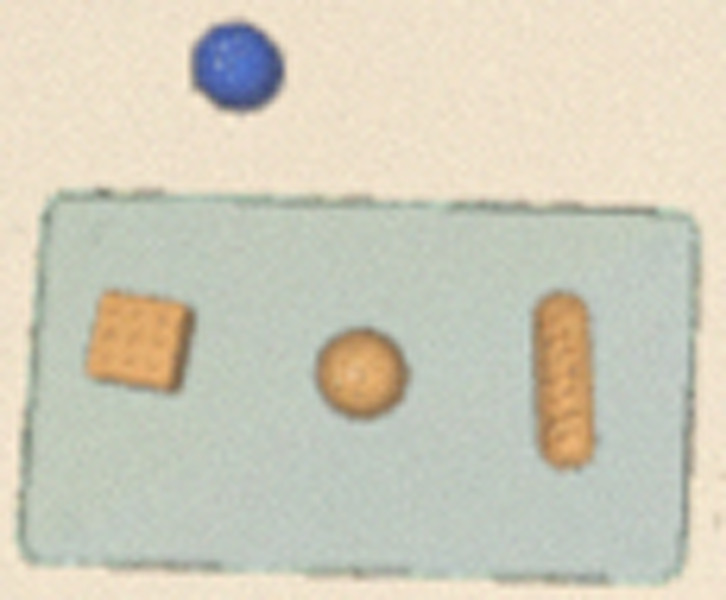

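The three bakes seen from the top camera: square shortbread (132,194), round bun (167,199), long biscuit (199,200). The blue look-alike is at (147,150), off the board. I choose (167,199), and the close crop shows a round domed tan bun. The tongs have their hinge at about (282,268) and their jaws at (264,205) and (290,202), pointing up the picture (+x). The bowl is at (381,195).

```bash
cat > m.py <<'E'
from h import *
def masks(d,zmin=0.012):
    return world(d)
E
python3 - <<'E'
from h import *
from scipy.spatial.transform import Rotation as Ro
t=load('top0');W=world(t)
im=t['image'].astype(int)
# bakes
hsv=cv2.cvtColor(t['image'],cv2.COLOR_RGB2HSV)
m=((hsv[...,1]>90)&(hsv[...,0]<25)).astype('uint8');m[:, :110]=0;m[:,225:]=0;m[:175]=0;m[230:]=0
n,l,st,c=cv2.connectedComponentsWithStats(m)
for i in range(1,n):
    if st[i,4]>30: print('bake',st[i],np.round(c[i],1),'z.03',np.round(ray(t,*c[i],0.03),4), 'ztop',np.round(np.percentile(W[...,2][l==i],90),4), np.round(cv2.minAreaRect(np.argwhere(l==i)[:,::-1].astype('float32'))[1:],2).tolist() if 0 else cv2.minAreaRect(np.argwhere(l==i)[:,::-1].astype('float32')))
# tongs
g=im.mean(-1);sat=hsv[...,1]
sub=np.zeros_like(m);sub[195:280,255:300]=(g[195:280,255:300]<95)
print(g[210,300:305],sub.sum())
pts=np.array([ray(t,u,v,0.03) for v,u in np.argwhere(sub)])
for x0 in np.arange(0.38,0.60,0.02):
    r=pts[abs(pts[:,0]-x0)<0.004]
    if len(r):print(round(x0,3),np.round(np.sort(r[:,1]),3))
# bowl
bm=W[...,2]>0.04; bm=bm.astype('uint8');bm[:, :340]=0;bm[:,420:]=0;bm[:160]=0;bm[235:]=0
cs=cv2.findContours(bm,0,2)[0];cc=max(cs,key=cv2.contourArea)
(cx,cy),r=cv2.minEnclosingCircle(cc);print('bowl',cx,cy,r,ray(t,cx,cy,0.055),r/420.6*1.15)
print(Ro.from_rotvec(bot.state()['orientation']).as_matrix().round(3))
E
```

```text
bake [124 186  16  16 193] [131.6 193.5] z.03 [0.5812 0.3208 0.03  ] ztop 0.0352 ((131.61538696289062, 193.423095703125), (14.31647777557373, 13.532012939453125), 11.309932708740234)
bake [195 187   9  27 208] [198.9 199.9] z.03 [0.5655 0.1311 0.03  ] ztop 0.0337 ((199.0, 200.0), (26.0, 8.0), 90.0)
bake [161 193  13  13 133] [166.9 198.7] z.03 [0.5676 0.2208 0.03  ] ztop 0.0442 ((167.0, 199.0), (12.0, 12.0), 90.0)
[126.66666667 125.         126.33333333 125.         125.66666667] 568
0.38 [-0.107 -0.096 -0.093 -0.093 -0.091]
0.4 [-0.113 -0.113 -0.11  -0.11  -0.107 -0.107 -0.104 -0.104 -0.102 -0.102
 -0.099 -0.099 -0.096 -0.096 -0.096 -0.093 -0.093 -0.093 -0.091 -0.091
 -0.091 -0.088 -0.088 -0.088 -0.085]
0.42 [-0.115 -0.115 -0.115 -0.112 -0.112 -0.112 -0.11  -0.11  -0.11  -0.107
 -0.107 -0.107 -0.088 -0.085 -0.085 -0.085 -0.082 -0.082 -0.08  -0.08 ]
0.44 [-0.121 -0.121 -0.118 -0.118 -0.118 -0.115 -0.115 -0.115 -0.112 -0.112
 -0.112 -0.11  -0.11  -0.11  -0.08  -0.08  -0.077 -0.077 -0.077 -0.074
 -0.074 -0.074 -0.071 -0.071]
0.46 [-0.121 -0.121 -0.121 -0.118 -0.118 -0.118 -0.115 -0.115
[... 553 characters left out ...]
.057
 -0.057]
0.54 [-0.129 -0.129 -0.126 -0.126 -0.126 -0.123 -0.123 -0.123 -0.121 -0.121
 -0.121 -0.118 -0.118 -0.118 -0.059 -0.059 -0.059 -0.057 -0.057 -0.057
 -0.054 -0.054 -0.054 -0.051 -0.051 -0.051 -0.048]
0.56 [-0.129 -0.129 -0.129 -0.126 -0.126 -0.126 -0.123 -0.123 -0.123 -0.121
 -0.121 -0.121 -0.118 -0.118 -0.118 -0.115 -0.115 -0.115 -0.059 -0.059
 -0.057 -0.056 -0.056 -0.054 -0.051 -0.051 -0.051 -0.048 -0.048 -0.048
 -0.045 -0.045 -0.045]
0.58 [-0.129 -0.126 -0.123 -0.121 -0.121 -0.118 -0.115]
bowl 382.6590881347656 195.56817626953125 23.333322525024414 [ 0.58069198 -0.3734211   0.055     ] 0.06379771969514521
[[ 0.939 -0.001  0.344]
 [-0.344 -0.002  0.939]
 [-0.    -1.    -0.002]]
```

```bash
cat >> h.py <<'E'
from scipy.spatial.transform import Rotation as Ro
def target_R(yaw):  # tool x heading=yaw, tool y down, z = left of x
    x=np.array([np.cos(yaw),np.sin(yaw),0]);y=np.array([0,0,-1.]);return np.stack([x,y,np.cross(x,y)],1)
def go(p,yaw):
    s=bot.state();R=Ro.from_rotvec(s['orientation']).as_matrix()
    d=R.T@(np.array(p)-s['tcp_pos'])*100
    a=Ro.from_matrix(R.T@target_R(yaw)).as_rotvec()
    print('t',round(s['t'],2),'tcp',np.round(s['tcp_pos'],4),'yaw',round(np.arctan2(R[1,0],R[0,0]),4),'F',np.round(s['ft_force'],1),'w',round(s['gripper_width'],4))
    print('d cm',d.round(2),'dist mm',round(np.linalg.norm(d)*10),'a',a.round(3))
E
python3 -c "
from h import *
go([.48,-.0935,.16],.075)"
```

```text
t 0.15 tcp [0.2317 0.6334 0.2302] yaw -0.3508 F [-0.7 -0.2  0.3] w 0.086
d cm [ 48.29   7.13 -59.72] dist mm 771 a [ 0.002 -0.426 -0.   ]
```

```bash
python3 -m crank '[{"dx":2,"dy":0,"dz":-2.5,"ay":-0.05},{"dx":4.5,"dy":0.5,"dz":-5.5,"ay":-0.1},{"dx":7,"dy":1,"dz":-8.7,"ay":-0.15},{"dx":9.5,"dy":1.4,"dz":-11.8,"ay":-0.2},{"dx":12,"dy":1.8,"dz":-14.9,"ay":-0.25}]' 1; python3 -c "
from h import *
go([.48,-.0935,.16],.075)"
```

```text
t 0.15 tcp [0.2317 0.6334 0.2302] yaw -0.3508 F [-0.7 -0.2  0.3] w 0.086
d cm [ 48.29   7.13 -59.72] dist mm 771 a [ 0.002 -0.426 -0.   ]$[0]: bad value
```

```bash
python3 -m crank '[{"dx":2.0,"dy":0.0,"dz":-2.5,"ax":0.0,"ay":-0.05,"az":0.0},{"dx":4.5,"dy":0.5,"dz":-5.5,"ax":0.0,"ay":-0.1,"az":0.0},{"dx":7.0,"dy":1.0,"dz":-8.7,"ax":0.0,"ay":-0.15,"az":0.0},{"dx":9.5,"dy":1.4,"dz":-11.8,"ax":0.0,"ay":-0.2,"az":0.0},{"dx":12.0,"dy":1.8,"dz":-14.9,"ax":0.0,"ay":-0.25,"az":0.0}]' 1; python3 -c "
from h import *
go([.48,-.0935,.16],.075)"
```

```text
t: 0.57
tcp_pos: [0.2934, 0.4508, 0.2125]
orientation: [-1.57, 0.077, -0.076]
ft_force: [0.2, 0.1, 0.6]
gripper_width: 0.0854
t 0.57 tcp [0.2934 0.4508 0.2125] yaw -0.0975 F [0.2 0.1 0.6] w 0.0854
d cm [ 23.87   5.29 -52.35] dist mm 578 a [ 0.001 -0.173 -0.   ]
```

```bash
python3 -m crank '[{"dx":1.7,"dy":0.3,"dz":-3.7,"ax":0,"ay":-0.05,"az":0},{"dx":3.4,"dy":0.7,"dz":-7.4,"ax":0,"ay":-0.1,"az":0},{"dx":5.1,"dy":1,"dz":-11.1,"ax":0,"ay":-0.14,"az":0},{"dx":6.8,"dy":1.4,"dz":-14.8,"ax":0,"ay":-0.17,"az":0},{"dx":8.5,"dy":1.8,"dz":-18.5,"ax":0,"ay":-0.17,"az":0}]' 1; python3 -c "
from h import *
go([.48,-.0935,.16],.075)"
```

```text
t: 0.98
tcp_pos: [0.3594, 0.2582, 0.195]
orientation: [-1.57, -0.056, 0.056]
ft_force: [1.0, -0.3, 0.2]
gripper_width: 0.0855
t 0.98 tcp [0.3594 0.2582 0.195 ] yaw 0.0711 F [ 1.  -0.3  0.2] w 0.0855
d cm [  9.53   3.51 -35.94] dist mm 373 a [-0.    -0.004  0.   ]
```

```bash
python3 -m crank '[{"dx":1,"dy":0.4,"dz":-3.9,"ax":0,"ay":0,"az":0},{"dx":2,"dy":0.8,"dz":-7.8,"ax":0,"ay":0,"az":0},{"dx":3.1,"dy":1.2,"dz":-11.7,"ax":0,"ay":0,"az":0},{"dx":4.2,"dy":1.5,"dz":-15.6,"ax":0,"ay":0,"az":0},{"dx":5.2,"dy":1.9,"dz":-19.5,"ax":0,"ay":0,"az":0}]' 1 && python3 -m crank '[{"dx":1,"dy":0.4,"dz":-3.9,"ax":0,"ay":0,"az":0},{"dx":2,"dy":0.8,"dz":-7.8,"ax":0,"ay":0,"az":0},{"dx":3.1,"dy":1.2,"dz":-11.7,"ax":0,"ay":0,"az":0},{"dx":4.2,"dy":1.5,"dz":-15.6,"ax":0,"ay":0,"az":0},{"dx":4.3,"dy":1.6,"dz":-16.4,"ax":0,"ay":0,"az":0}]' 1
python3 -m crank '[{"dx":0,"dy":0,"dz":0,"ax":0,"ay":0,"az":0},{"dx":0,"dy":0,"dz":0,"ax":0,"ay":0,"az":0},{"dx":0,"dy":0,"dz":0,"ax":0,"ay":0,"az":0}]' 1; python3 - <<'E'
from h import *
go([.48,-.0935,.16],.075)
for n in ['wrist','top']:
    d=bot.get_image(n);np.savez(n+'1.npz',**d);crop(d,0,512,0,384,n+'1.png')
E
```

```text
t: 1.4
tcp_pos: [0.425, 0.0672, 0.1764]
orientation: [-1.57, -0.055, 0.054]
ft_force: [0.5, 0.8, 0.5]
gripper_width: 0.0855
t: 1.82
tcp_pos: [0.4805, -0.0965, 0.1601]
orientation: [-1.573, -0.052, 0.05]
ft_force: [0.0, 0.2, 0.2]
gripper_width: 0.0852
t: 2.07
tcp_pos: [0.4783, -0.0903, 0.16]
orientation: [-1.569, -0.054, 0.055]
ft_force: [-1.0, -0.3, 0.5]
gripper_width: 0.0852
t 2.07 tcp [ 0.4783 -0.0903  0.16  ] yaw 0.0698 F [-1.  -0.3  0.5] w 0.0852
d cm [ 0.14  0.   -0.33] dist mm 4 a [-0.001 -0.005 -0.001]
```

View pics/wrist1.png

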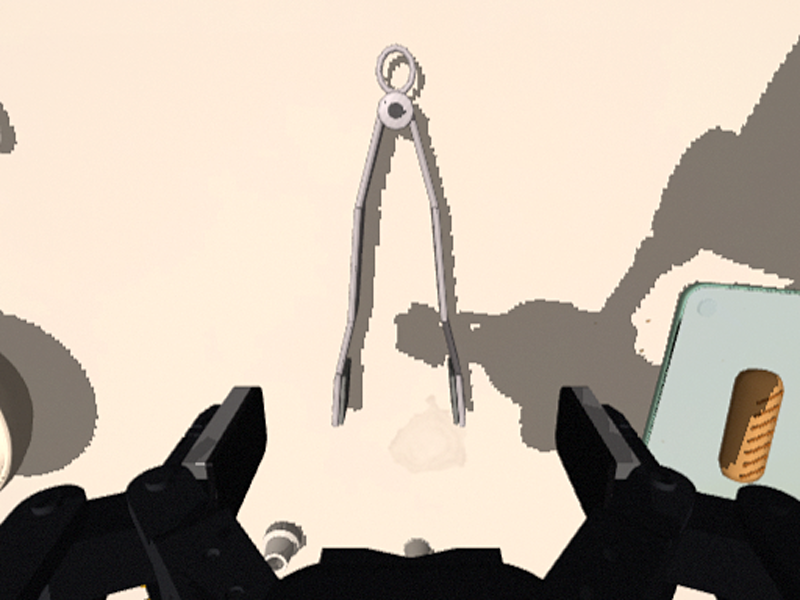

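The wrist picture (scaled 1.5625x) shows the tongs with the hinge at (396,110), bends at (358,207)/(437,207) and (352,320)/(444,320), and jaw tips at (338,425)/(460,424). The fingers straddle them, with nothing between.

```bash
python3 - <<'E'
from h import *
d=load('wrist1');W=world(d);s=512/800
P={}
for n,u,v in [('hinge',396,110),('b1L',357,207),('b1R',438,207),('b2L',350,320),('b2R',447,320),('tipL',337,425),('tipR',461,424)]:
    P[n]=ray(d,u*s,v*s,.03)[:2]; print(n,P[n].round(4))
h=P['hinge'];t=(P['tipL']+P['tipR'])/2
ax=(t-h)/np.linalg.norm(t-h);print('len',np.linalg.norm(t-h),'yaw',np.arctan2(ax[1],ax[0]))
for a in ('b1','b2'): 
    m=(P[a+'L']+P[a+'R'])/2-h; print(a,m@ax, m@[-ax[1],ax[0]],np.linalg.norm(P[a+'L']-P[a+'R']))
print('grip from hinge',h+ax*.085,'from tip',t-ax*.101, 'tipw',np.linalg.norm(P['tipL']-P['tipR']))
# depth-based check: height mask
m=(W[...,2]>.018)&(W[...,2]<.04)&(abs(W[...,1]+.09)<.06)&(W[...,0]>.39)&(W[...,0]<.6)
p=W[m];q=(p[:,:2]-h);a=q@ax;b=q@np.array([-ax[1],ax[0]])
for x in np.arange(.0,.195,.02):
    k=abs(a-x)<.004
    if k.sum(): print(round(x,3),k.sum(),b[k].min().round(4),b[k].max().round(4),np.percentile(p[k,2],90).round(4))
E
```

```text
hinge [ 0.3916 -0.1043]
b1L [ 0.4421 -0.1222]
b1R [ 0.4391 -0.0788]
b2L [ 0.5076 -0.1238]
b2R [ 0.5037 -0.0679]
tipL [ 0.5781 -0.1296]
tipR [ 0.572  -0.0529]
len 0.18388270630231338 yaw 0.07102799697363388
b1 0.04917052321359195 0.0003128604005545792 0.043573112808081516
b2 0.11435400740692882 0.0002954248404297467 0.05605396442814243
grip from hinge [ 0.47638346 -0.09826656] from tip [ 0.4742715  -0.09841682] tipw 0.07694702003720104
0.0 174 -0.0102 0.0092 0.0317
0.02 105 -0.0156 0.015 0.0278
0.04 94 -0.0213 0.0203 0.0279
0.06 96 -0.0241 0.0229 0.0309
0.08 92 -0.0267 0.025 0.031
0.1 87 -0.0283 0.0273 0.0306
0.12 78 -0.0311 0.0308 0.0287
0.14 72 -0.0368 0.0357 0.0285
0.16 127 -0.041 0.0395 0.0304
0.18 107 -0.0411 0.041 0.0304
```

```bash
python3 -c "
from h import *
go([.476,-.0975,.06],.071)"
```

```text
t 2.17 tcp [ 0.4786 -0.0899  0.1603] yaw 0.0712 F [0.  0.  0.3] w 0.0852
d cm [-0.31 10.03 -0.74] dist mm 101 a [-0.  0. -0.]
```

```bash
python3 -m crank '[{"dx":-0.1,"dy":2,"dz":-0.3,"ax":0,"ay":0,"az":0},{"dx":-0.3,"dy":5,"dz":-0.7,"ax":0,"ay":0,"az":0},{"dx":-0.3,"dy":8,"dz":-0.7,"ax":0,"ay":0,"az":0},{"dx":-0.3,"dy":9.5,"dz":-0.7,"ax":0,"ay":0,"az":0},{"dx":-0.3,"dy":9.5,"dz":-0.7,"ax":0,"ay":0,"az":0}]' 1; python3 - <<'E'
from h import *
go([.476,-.0975,.003],.071)
for n in ['wrist','top']:
    d=bot.get_image(n);np.savez(n+'2.npz',**d)
    crop(d,0,512,0,384,n+'2.png') if n=='wrist' else crop(d,220,340,150,290,n+'2.png')
E
```

```text
t: 2.58
tcp_pos: [0.4726, -0.0963, 0.0615]
orientation: [-1.568, -0.05, 0.062]
ft_force: [-0.6, 0.3, 0.5]
gripper_width: 0.0854
t 2.58 tcp [ 0.4726 -0.0963  0.0615] yaw 0.0713 F [-0.6  0.3  0.5] w 0.0854
d cm [ 0.37  5.85 -0.16] dist mm 59 a [-0.003  0.    -0.007]
```

View pics/wrist2.png

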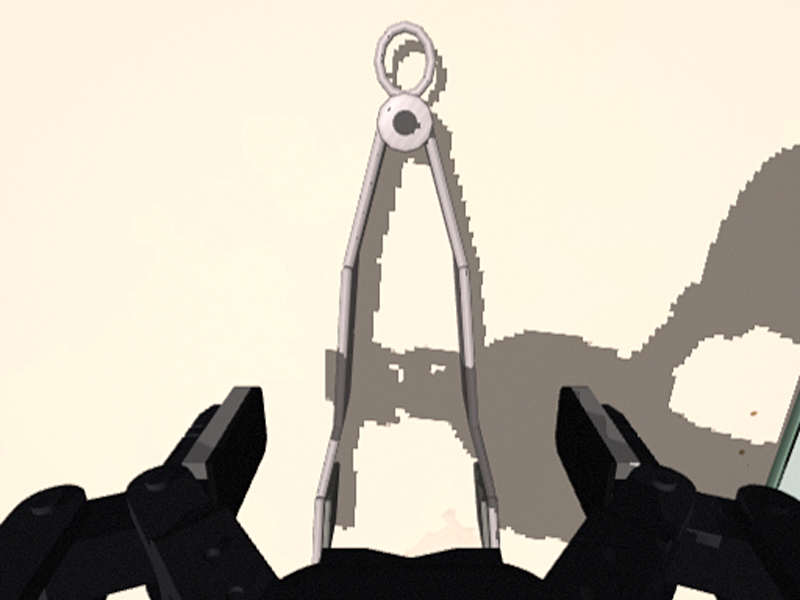

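View pics/top2.png

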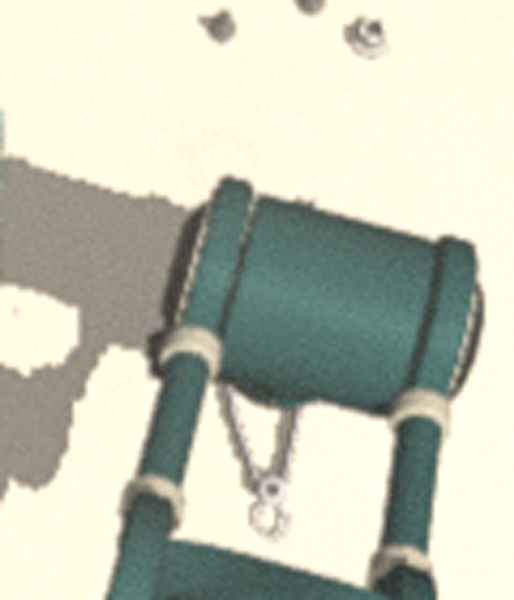

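The wrist picture shows the arms of the tongs at columns 340 and 470, centred between the fingers at 263 and 560, with wide clearance on both sides. The top view is covered by the arm. I go straight down.

```bash
python3 - <<'E'
from h import *
d=load('wrist2');s=512/800
h=ray(d,404*s,123*s,.03);P={}
for n,u,v in [('b1L',344,267),('b1R',468,267),('b2L',332,438),('b2R',482,428)]:
    P[n]=ray(d,u*s,v*s,.03); print(n,P[n][:2].round(4))
m1=(P['b1L']+P['b1R'])/2;m2=(P['b2L']+P['b2R'])/2
print(h[:2].round(4),m1[:2].round(4),m2[:2].round(4),'yaw',np.arctan2(*(m2-h)[[1,0]]),'grip',(h+.085*(m2-h)/np.linalg.norm(m2-h))[:2])
E
python3 -m crank '[{"dx":0.1,"dy":1.5,"dz":-0.1,"ax":0,"ay":0,"az":0},{"dx":0.1,"dy":3.5,"dz":-0.1,"ax":0,"ay":0,"az":0},{"dx":0.1,"dy":4.7,"dz":-0.1,"ax":0,"ay":0,"az":0},{"dx":0.1,"dy":5.3,"dz":-0.1,"ax":0,"ay":0,"az":0},{"dx":0.1,"dy":5.5,"dz":-0.1,"ax":0,"ay":0,"az":0}]' 1; python3 - <<'E'
from h import *
go([.476,-.0975,.003],.071)
E
```

```text
b1L [ 0.4422 -0.1229]
b1R [ 0.4391 -0.0787]
b2L [ 0.5133 -0.1255]
b2R [ 0.5045 -0.0662]
[ 0.392  -0.1048] [ 0.4407 -0.1008] [ 0.5089 -0.0958] yaw 0.07685211528587388 grip [ 0.47671414 -0.09829085]
t: 3.1
tcp_pos: [0.4782, -0.0993, 0.0109]
orientation: [-1.57, -0.056, 0.054]
ft_force: [-0.4, -0.2, -0.3]
gripper_width: 0.0854
t 3.1 tcp [ 0.4782 -0.0993  0.0109] yaw 0.07 F [-0.4 -0.2 -0.3] w 0.0854
d cm [-0.21  0.79  0.2 ] dist mm 8 a [ 0.    -0.001  0.001]
```

```bash
python3 -m crank '[{"dx":0,"dy":0.3,"dz":0.1,"ax":0,"ay":0,"az":0},{"dx":0,"dy":0.5,"dz":0.1,"ax":0,"ay":0,"az":0},{"dx":0,"dy":0.5,"dz":0.1,"ax":0,"ay":0,"az":0}]' 1; python3 -m crank '[{"dx":0,"dy":0,"dz":0,"ax":0,"ay":0,"az":0},{"dx":0,"dy":0,"dz":0,"ax":0,"ay":0,"az":0},{"dx":0,"dy":0,"dz":0,"ax":0,"ay":0,"az":0},{"dx":0,"dy":0,"dz":0,"ax":0,"ay":0,"az":0},{"dx":0,"dy":0,"dz":0,"ax":0,"ay":0,"az":0}]' 0.565 30;  python3 - <<'E'
from h import *
go([.476,-.0975,.003],.071)
for n in ['wrist','side']:
    d=bot.get_image(n);np.savez(n+'3.npz',**d)
    crop(d,0,512,0,384,n+'3.png') if n=='wrist' else crop(d,160,340,180,310,n+'3.png')
E
```

```text
t: 3.35
tcp_pos: [0.4782, -0.0986, 0.006]
orientation: [-1.57, -0.056, 0.053]
ft_force: [-0.9, -0.2, 0.2]
gripper_width: 0.0853
t: 3.77
tcp_pos: [0.4784, -0.0988, 0.0063]
orientation: [-1.571, -0.055, 0.053]
ft_force: [-0.9, 0.5, 4.7]
gripper_width: 0.0484
t 3.77 tcp [ 0.4784 -0.0988  0.0063] yaw 0.069 F [-0.9  0.5  4.7] w 0.0484
d cm [-0.23  0.33  0.15] dist mm 4 a [ 0.    -0.002  0.001]
```

View pics/wrist3.png

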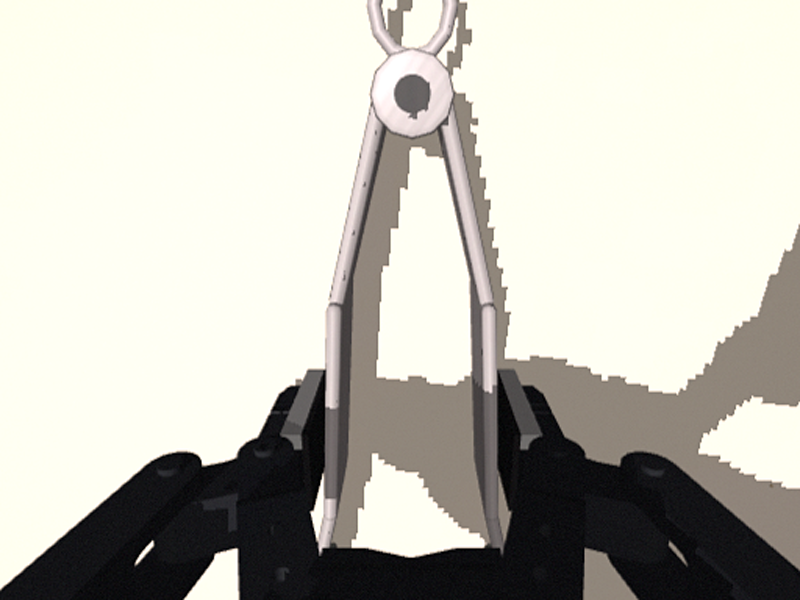

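View pics/side3.png

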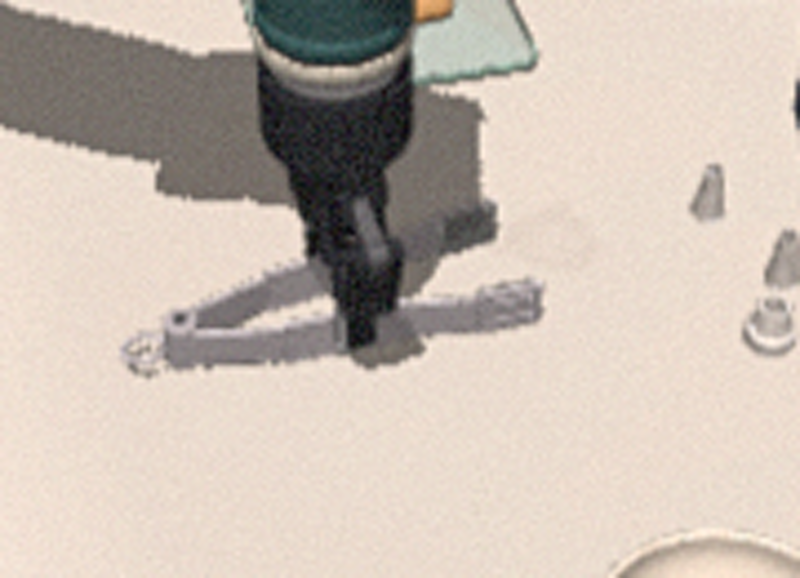

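The fingers sit on both finger plates, with the gripper at 48.4 mm, and the side view shows the fingers low on the plates. I lift slowly.

```bash
python3 -m crank '[{"dx":0,"dy":-0.5,"dz":0,"ax":0,"ay":0,"az":0},{"dx":0,"dy":-1.5,"dz":0,"ax":0,"ay":0,"az":0},{"dx":0,"dy":-3,"dz":0,"ax":0,"ay":0,"az":0},{"dx":0,"dy":-5,"dz":0,"ax":0,"ay":0,"az":0},{"dx":0,"dy":-7,"dz":0,"ax":0,"ay":0,"az":0}]'; python3 -m crank '[{"dx":0,"dy":-1.5,"dz":0,"ax":0,"ay":0,"az":0},{"dx":0,"dy":-2.5,"dz":0,"ax":0,"ay":0,"az":0},{"dx":0,"dy":-3,"dz":0,"ax":0,"ay":0,"az":0},{"dx":0,"dy":-3,"dz":0,"ax":0,"ay":0,"az":0}]';  python3 - <<'E'
from h import *
go([.476,-.0975,.003],.071)
for n in ['wrist','side']:
    d=bot.get_image(n);np.savez(n+'4.npz',**d)
    crop(d,0,512,0,384,n+'4.png') if n=='wrist' else crop(d,160,340,150,280,n+'4.png')
E
```

```text
t: 4.28
tcp_pos: [0.4767, -0.0984, 0.076]
orientation: [-1.57, -0.053, 0.055]
ft_force: [0.7, 0.6, -0.7]
gripper_width: 0.0486
t: 4.62
tcp_pos: [0.4783, -0.0988, 0.1067]
orientation: [-1.571, -0.056, 0.052]
ft_force: [-0.4, -0.8, -0.9]
gripper_width: 0.0486
t 4.62 tcp [ 0.4783 -0.0988  0.1067] yaw 0.0692 F [-0.4 -0.8 -0.9] w 0.0486
d cm [-0.25 10.37  0.16] dist mm 104 a [ 0.001 -0.002  0.002]
```

View pics/wrist4.png

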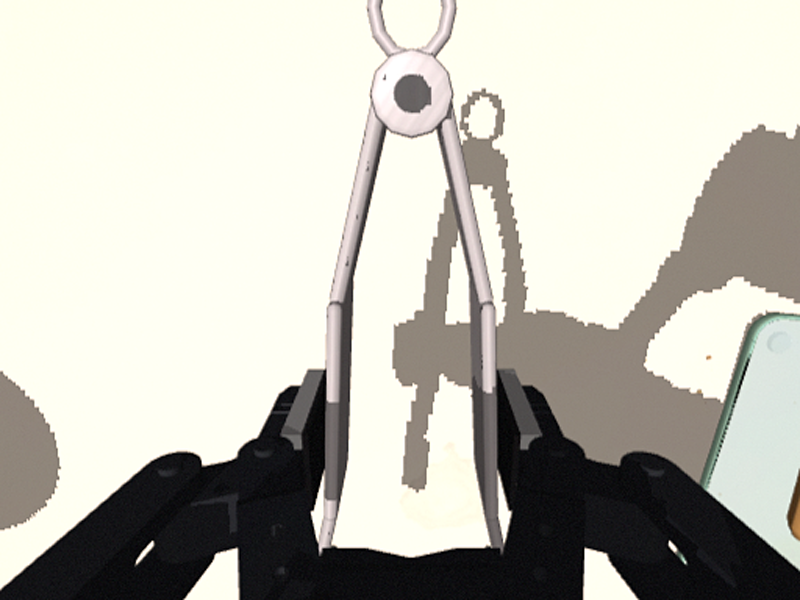

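View pics/side4.png

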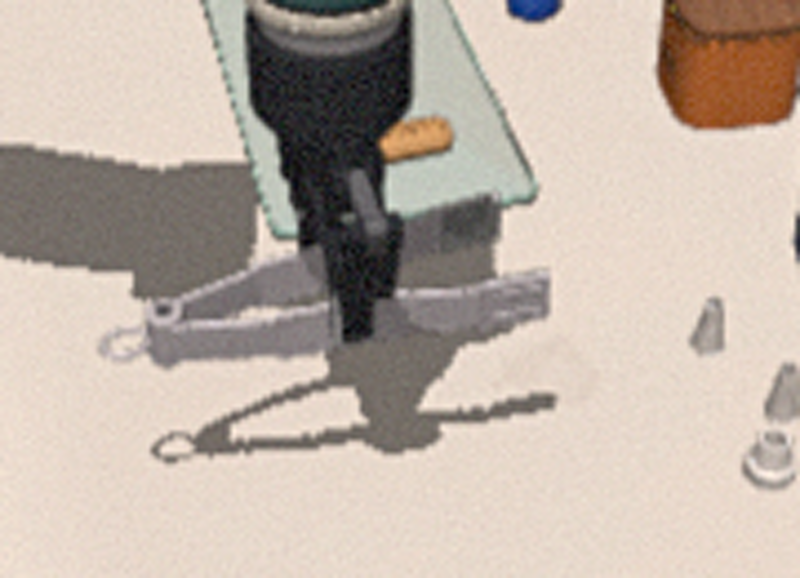

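The tongs hang level, and the wrist picture shows the same hinge at (412,92) as before the lift, so nothing slipped. Next I carry them over the bun, high up.

```bash
python3 - <<'E'
from h import *
go([.486,.22,.17],0.0)
d=load('wrist4');s=512/800
h=ray(d,412*s,92*s,.1067-.0063+.03);st=bot.state();R=Ro.from_rotvec(st['orientation']).as_matrix()
print('hinge in tool',(R.T@(h-st['tcp_pos'])).round(4))
E
```

```text
t 4.72 tcp [ 0.4769 -0.0984  0.1047] yaw 0.0692 F [ 0.2 -0.8 -1.1] w 0.0485
d cm [ 3.1  -6.52 31.71] dist mm 325 a [-0.     0.069 -0.001]
hinge in tool [-0.0858 -0.0256 -0.0008]
```

```bash
python3 -m crank '[{"dx":0.1,"dy":-1,"dz":1,"ax":0,"ay":0.01,"az":0},{"dx":0.3,"dy":-2.5,"dz":3,"ax":0,"ay":0.02,"az":0},{"dx":0.5,"dy":-4,"dz":5.5,"ax":0,"ay":0.03,"az":0},{"dx":0.8,"dy":-5.5,"dz":8.5,"ax":0,"ay":0.04,"az":0},{"dx":1.2,"dy":-6.5,"dz":11.5,"ax":0,"ay":0.05,"az":0}]'; python3 -m crank '[{"dx":0.3,"dy":0,"dz":3,"ax":0,"ay":0.01,"az":0},{"dx":0.6,"dy":0,"dz":6,"ax":0,"ay":0.02,"az":0},{"dx":0.9,"dy":0,"dz":9,"ax":0,"ay":0.02,"az":0},{"dx":1.2,"dy":0,"dz":12,"ax":0,"ay":0.02,"az":0},{"dx":1.4,"dy":0,"dz":15,"ax":0,"ay":0.02,"az":0}]';python3 - <<'E'
from h import *
go([.486,.22,.17],0.0)
E
```

```text
t: 5.13
tcp_pos: [0.4809, 0.0177, 0.1701]
orientation: [-1.571, -0.012, 0.015]
ft_force: [-0.2, -0.0, -1.4]
gripper_width: 0.0485
t: 5.55
tcp_pos: [0.4916, 0.1684, 0.1686]
orientation: [-1.572, 0.003, 0.002]
ft_force: [0.7, -0.8, -0.4]
gripper_width: 0.0487
t 5.55 tcp [0.4916 0.1684 0.1686] yaw -0.0007 F [ 0.7 -0.8 -0.4] w 0.0487
d cm [-0.56 -0.14  5.16] dist mm 52 a [ 0.001 -0.001 -0.003]
```

```bash
python3 -m crank '[{"dx":-0.2,"dy":0,"dz":2.5,"ax":0,"ay":0,"az":0},{"dx":-0.5,"dy":-0.1,"dz":4.2,"ax":0,"ay":0,"az":0},{"dx":-0.5,"dy":-0.1,"dz":5,"ax":0,"ay":0,"az":0},{"dx":-0.5,"dy":-0.1,"dz":5,"ax":0,"ay":0,"az":0},{"dx":-0.5,"dy":-0.1,"dz":5,"ax":0,"ay":0,"az":0}]';python3 - <<'E'
from h import *
go([.486,.22,.17],0.0)
for n in ['wrist','side']:
    d=bot.get_image(n);np.savez(n+'5.npz',**d)
    crop(d,0,512,0,384,n+'5.png') if n=='wrist' else crop(d,160,340,80,210,n+'5.png')
E
```

```text
t: 5.97
tcp_pos: [0.4871, 0.2167, 0.1702]
orientation: [-1.572, 0.001, 0.001]
ft_force: [-0.2, 0.3, -1.7]
gripper_width: 0.048
t 5.97 tcp [0.4871 0.2167 0.1702] yaw 0.0002 F [-0.2  0.3 -1.7] w 0.048
d cm [-0.11  0.02  0.33] dist mm 4 a [ 0.001  0.    -0.002]
```

View pics/wrist5.png

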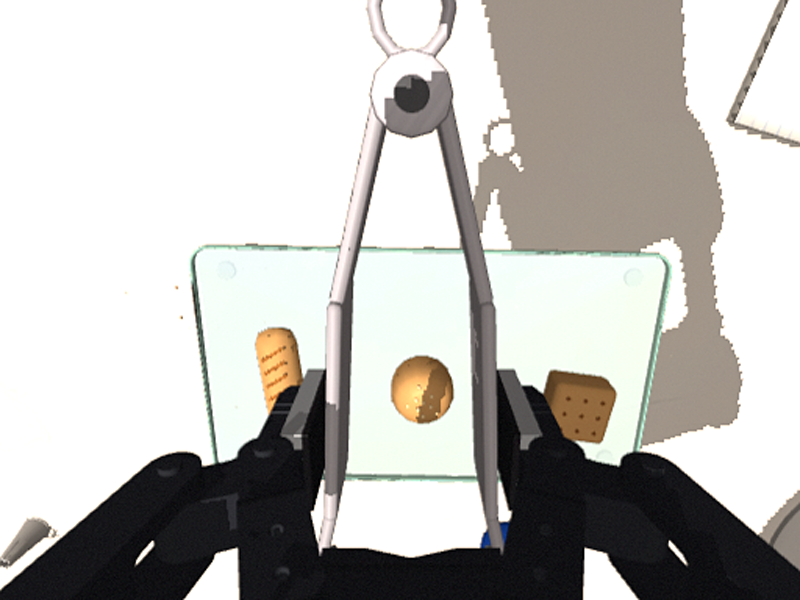

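View pics/side5.png

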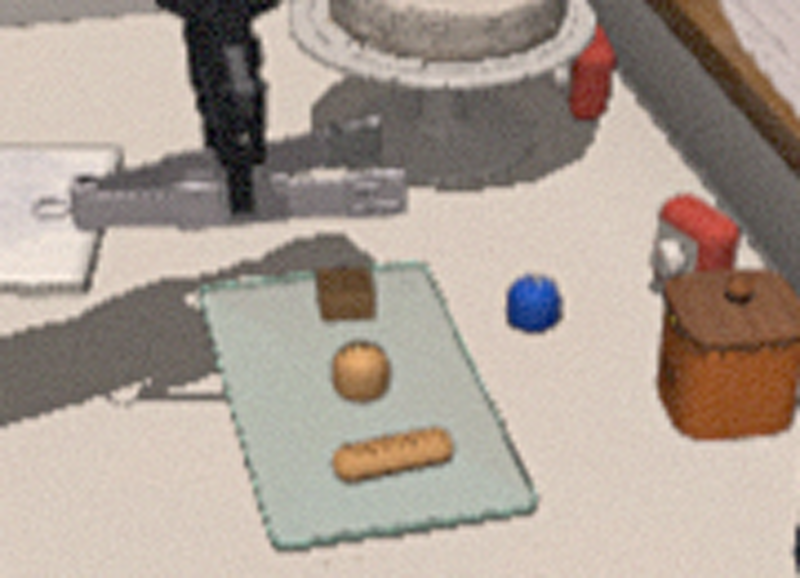

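The wrist picture shows the seeded bun at (422,388) between the arms of the tongs, with the biscuit at (280,365) and the shortbread at (580,405) outside them. The hinge is unchanged at (412,92).

```bash
python3 - <<'E'
from h import *
d=load('wrist5');st=bot.state();R=Ro.from_rotvec(st['orientation']).as_matrix()
hsv=cv2.cvtColor(d['image'],cv2.COLOR_RGB2HSV)
m=((hsv[...,1]>70)&(hsv[...,0]<25)).astype('uint8');m[:,:225]=0;m[:,300:]=0;m[:215]=0;m[285:]=0
m=cv2.morphologyEx(m,cv2.MORPH_CLOSE,np.ones((5,5)))
c=max(cv2.findContours(m,0,2)[0],key=cv2.contourArea);(u,v),r=cv2.minEnclosingCircle(c);print(u,v,r,cv2.boundingRect(c))
W=world(d)
x,y,w,hh=cv2.boundingRect(c)
k=(m>0)&(W[...,2]>.012)
print('depth pts',np.median(W[k],0),W[k].min(0),W[k].max(0))
for z in (.02,.0275,.035): p=ray(d,u,v,z);print(z,p.round(4))
b=ray(d,u,v,.0275)
h=ray(d,412*.64,92*.64,st['tcp_pos'][2]+.0255);t=st['tcp_pos']
print('hinge tool',(R.T@(h-t)).round(4),'bun tool',(R.T@(b-t)).round(4))
t0=load('top0');s5=load('side5')
print('top pred px of bun',proj(t0,b),'side pred',proj(s5,b))
hs=cv2.cvtColor(s5['image'],cv2.COLOR_RGB2HSV);mm=((hs[...,1]>90)&(hs[...,0]<25)).astype('uint8');mm[:,:225]=0;mm[:,260:]=0;mm[:150]=0;mm[:173,:]*=1
n,l,sts,cc=cv2.connectedComponentsWithStats(mm)
print([ (sts[i].tolist(),cc[i].round(1)) for i in range(1,n) if sts[i,4]>50])
E
```

```text
270.0 249.0 21.377656936645508 (251, 228, 39, 43)
depth pts [0.55892773 0.2226107  0.03937937] [0.40709498 0.20396448 0.01699563] [0.58279992 0.24157594 0.31327164]
0.02 [0.5699 0.2231 0.02  ]
0.0275 [0.5658 0.223  0.0275]
0.035 [0.5616 0.2228 0.035 ]
hinge tool [-0.0873 -0.0254  0.0002] bun tool [0.0784 0.1431 0.0072]
top pred px of bun [166.30694266 199.49284632] side pred [239.9618074  162.27620855]
[([235, 157, 12, 13, 129], array([240.6, 163.4])), ([235, 176, 25, 12, 193], array([247.2, 181.9]))]
```

```bash
python3 -m crank '[{"dx":-0.1,"dy":1,"dz":0.3,"ax":0,"ay":0,"az":0},{"dx":-0.1,"dy":3,"dz":0.6,"ax":0,"ay":0,"az":0},{"dx":-0.1,"dy":5.5,"dz":0.6,"ax":0,"ay":0,"az":0},{"dx":-0.1,"dy":7.5,"dz":0.6,"ax":0,"ay":0,"az":0},{"dx":-0.1,"dy":8.5,"dz":0.6,"ax":0,"ay":0,"az":0}]'; python3 -m crank '[{"dx":0,"dy":0,"dz":0,"ax":0,"ay":0,"az":0},{"dx":0,"dy":0,"dz":0,"ax":0,"ay":0,"az":0}]'; python3 - <<'E'
from h import *
go([.4855,.2225,.021],0.0)
for n in ['wrist','side','top']:
    d=bot.get_image(n);np.savez(n+'6.npz',**d)
    crop(d,0,512,0,384,n+'6.png') if n=='wrist' else crop(d,190,290,110,210,n+'6.png')
E
```

```text
t: 6.48
tcp_pos: [0.4845, 0.2215, 0.0828]
orientation: [-1.573, 0.005, 0.002]
ft_force: [-0.7, -0.4, -1.9]
gripper_width: 0.0485
t: 6.65
tcp_pos: [0.4864, 0.2226, 0.0858]
orientation: [-1.571, 0.002, -0.0]
ft_force: [0.6, 0.4, -1.0]
gripper_width: 0.0485
t 6.65 tcp [0.4864 0.2226 0.0858] yaw -0.0016 F [ 0.6  0.4 -1. ] w 0.0485
d cm [-0.08  6.48 -0.  ] dist mm 65 a [ 0.001 -0.002 -0.001]
```

View pics/wrist6.png

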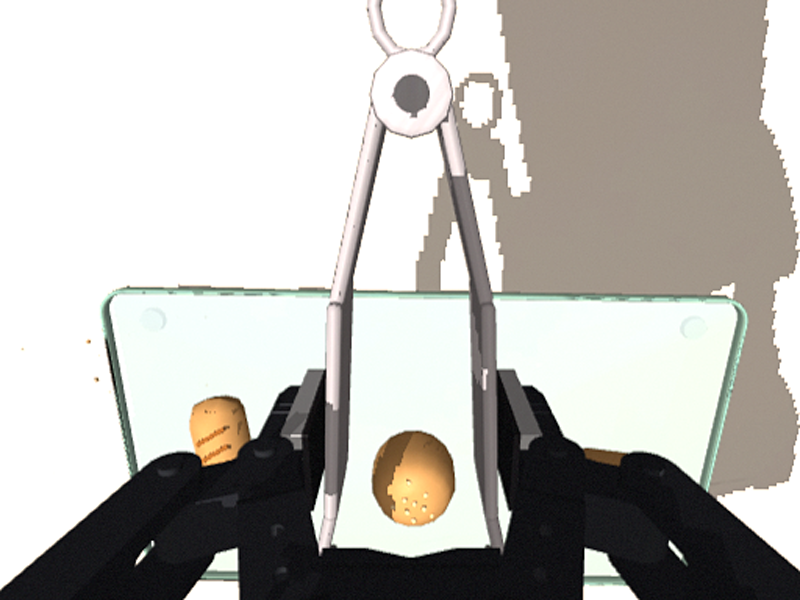

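View pics/side6.png

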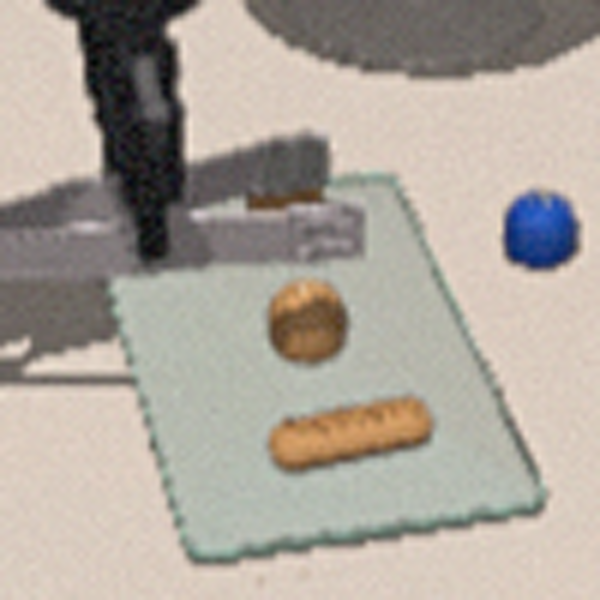

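The bun is at (413,478), right on the tongs' midline (hinge column 412).

```bash
python3 - <<'E'
from h import *
d=load('wrist6');st=bot.state()
print(ray(d,413*.64,478*.64,.0275).round(4))
go([.4855,.2225,.021],0.0)
E
python3 -m crank '[{"dx":-0.05,"dy":1.2,"dz":0,"ax":0,"ay":0,"az":0},{"dx":-0.1,"dy":2.8,"dz":0,"ax":0,"ay":0,"az":0},{"dx":-0.1,"dy":4.2,"dz":0,"ax":0,"ay":0,"az":0},{"dx":-0.1,"dy":5.2,"dz":0,"ax":0,"ay":0,"az":0},{"dx":-0.1,"dy":5.7,"dz":0,"ax":0,"ay":0,"az":0}]'; python3 -m crank '[{"dx":0,"dy":0.0,"dz":0,"ax":0,"ay":0,"az":0},{"dx":0,"dy":0.0,"dz":0,"ax":0,"ay":0,"az":0}]'; python3 - <<'E'
from h import *
go([.4855,.2225,.021],0.0)
for n in ['side']:
    d=bot.get_image(n);np.savez(n+'7.npz',**d)
    crop(d,190,290,110,210,n+'7.png')
E
```

```text
[0.5656 0.2229 0.0275]
t 6.8 tcp [0.4881 0.2236 0.0879] yaw -0.0011 F [-0.1  0.4 -1.3] w 0.0484
d cm [-0.28  6.69 -0.12] dist mm 67 a [-0.001 -0.001  0.003]
t: 7.22
tcp_pos: [0.4848, 0.2229, 0.0278]
orientation: [-1.571, 0.002, 0.001]
ft_force: [-1.3, 0.2, -2.3]
gripper_width: 0.0483
t: 7.38
tcp_pos: [0.4858, 0.2233, 0.0293]
orientation: [-1.571, 0.001, -0.001]
ft_force: [0.6, -0.1, -0.8]
gripper_width: 0.0485
t 7.38 tcp [0.4858 0.2233 0.0293] yaw -0.0008 F [ 0.6 -0.1 -0.8] w 0.0485
d cm [-0.03  0.83 -0.08] dist mm 8 a [ 0.    -0.001  0.   ]
```

View pics/side7.png

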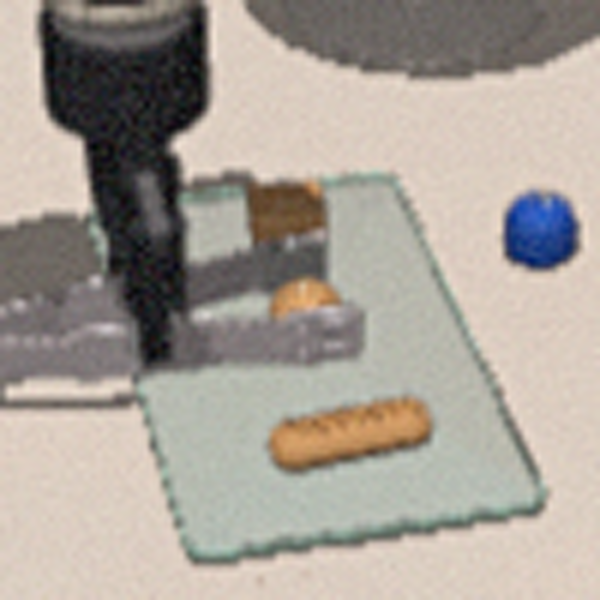

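```bash
python3 - <<'E'
from h import *
d=load('side7');t=np.array([.4855,.2225,.029])
def c(p): 
    q=proj(d,p);return ((q-[190,110])*6).round(0)
print('bun',c([.567,.2225,.045]))
for x in (.0635,.0815,.0995,.095): print(x,c(t+[x,-.0365,.0085+.015]),c(t+[x,-.0365,.0085-.015]),'far top',c(t+[x,.0365,.0235]))
E
python3 -m crank '[{"dx":0,"dy":0.3,"dz":-0.1,"ax":0,"ay":0,"az":0},{"dx":0,"dy":0.7,"dz":-0.1,"ax":0,"ay":0,"az":0},{"dx":0,"dy":0.7,"dz":-0.1,"ax":0,"ay":0,"az":0},{"dx":0,"dy":0.7,"dz":-0.1,"ax":0,"ay":0,"az":0}]'
python3 - <<'E'
from h import *
go([.4855,.2225,.021],0.0)
for n in ['side']:
    d=bot.get_image(n);np.savez(n+'8.npz',**d)
    crop(d,190,290,110,210,n+'8.png')
E
```

```text
bun [302. 284.]
0.0635 [283. 318.] [284. 369.] far top [249. 237.]
0.0815 [320. 313.] [321. 364.] far top [284. 232.]
0.0995 [357. 307.] [357. 359.] far top [320. 227.]
0.095 [348. 309.] [348. 360.] far top [311. 228.]
t: 7.77
tcp_pos: [0.4855, 0.2221, 0.0222]
orientation: [-1.571, 0.001, -0.0]
ft_force: [-0.5, 0.5, -1.3]
gripper_width: 0.0484
t 7.77 tcp [0.4855 0.2221 0.0222] yaw -0.0009 F [-0.5  0.5 -1.3] w 0.0484
d cm [-0.    0.12  0.04] dist mm 1 a [ 0.    -0.001 -0.   ]
```

View pics/side8.png

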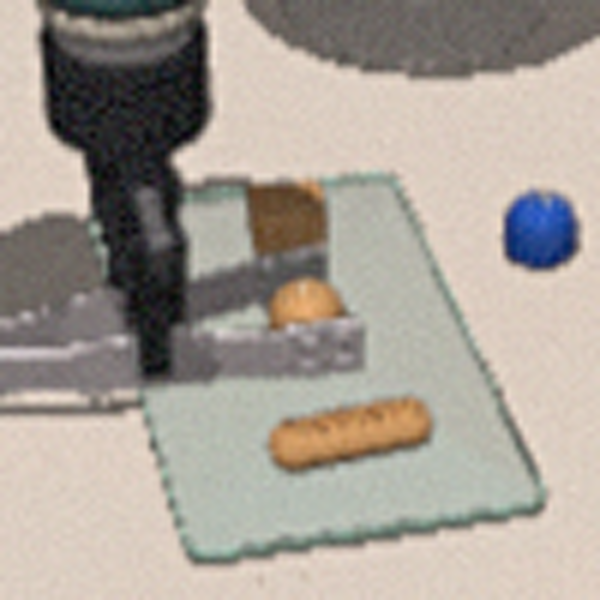

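The side view shows the bun between the two jaw plates (near plate from 288 to 362 px, bun from 270 to 342 px), clear of the board. Projected positions agree to about 1 mm. I close in steps.

```bash
Z='{"dx":0,"dy":0,"dz":0,"ax":0,"ay":0,"az":0}'; python3 -m crank '[{"dx":0,"dy":0,"dz":0,"ax":0,"ay":0,"az":0},{"dx":0,"dy":0,"dz":0,"ax":0,"ay":0,"az":0}]' 0.52 30; python3 -m crank '[{"dx":0,"dy":0,"dz":0,"ax":0,"ay":0,"az":0},{"dx":0,"dy":0,"dz":0,"ax":0,"ay":0,"az":0}]' 0.48 30;  python3 -m crank '[{"dx":0,"dy":0,"dz":0,"ax":0,"ay":0,"az":0},{"dx":0,"dy":0,"dz":0,"ax":0,"ay":0,"az":0},{"dx":0,"dy":0,"dz":0,"ax":0,"ay":0,"az":0}]' 0.46 30
python3 -m crank '[{"dx":0,"dy":0,"dz":0,"ax":0,"ay":0,"az":0},{"dx":0,"dy":0,"dz":0,"ax":0,"ay":0,"az":0},{"dx":0,"dy":0,"dz":0,"ax":0,"ay":0,"az":0},{"dx":0,"dy":0,"dz":0,"ax":0,"ay":0,"az":0}]' 0.38 30; python3 - <<'E'
from h import *
go([.4855,.2225,.021],0.0)
for n in ['side','wrist']:
    d=bot.get_image(n);np.savez(n+'9.npz',**d)
    crop(d,190,290,110,210,n+'9.png') if n=='side' else crop(d,0,512,0,384,n+'9.png') 
E
```

```text
t: 7.98
tcp_pos: [0.4858, 0.2223, 0.0224]
orientation: [-1.571, 0.0, -0.001]
ft_force: [-0.0, 0.2, -2.2]
gripper_width: 0.0446
t: 8.15
tcp_pos: [0.4857, 0.2223, 0.0224]
orientation: [-1.571, 0.0, -0.001]
ft_force: [0.2, 0.5, -1.9]
gripper_width: 0.0413
t: 8.4
tcp_pos: [0.4857, 0.2223, 0.0223]
orientation: [-1.571, 0.0, -0.001]
ft_force: [0.7, 0.4, -1.1]
gripper_width: 0.039
t: 8.73
tcp_pos: [0.4858, 0.2223, 0.0224]
orientation: [-1.571, 0.0, -0.001]
ft_force: [-1.0, 0.6, 0.5]
gripper_width: 0.0385
t 8.73 tcp [0.4858 0.2223 0.0224] yaw -0.0008 F [-1.   0.6  0.5] w 0.0385
d cm [-0.03  0.14  0.02] dist mm 1 a [-0.    -0.001  0.   ]
```

View pics/side9.png

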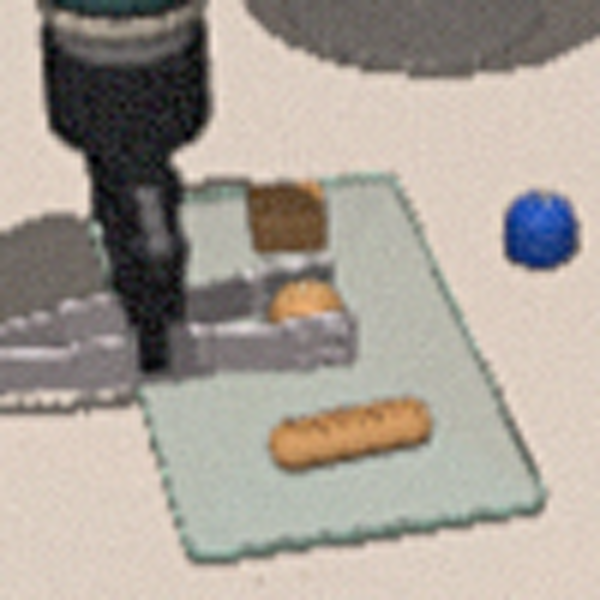

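View pics/wrist9.png

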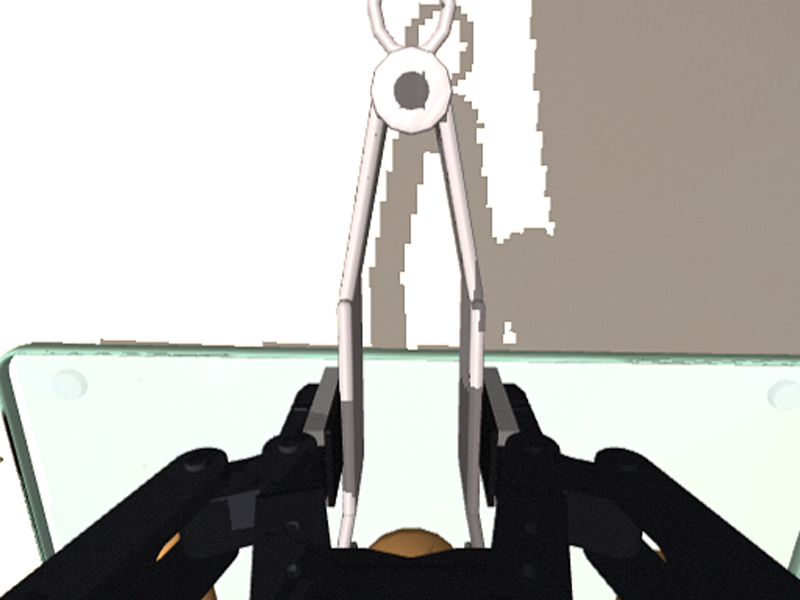

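The fingers stopped at 38.5 mm against a 32 mm command, so the jaws hold the bun. The side view shows both plates against it. I lift gently.

```bash
python3 -m crank '[{"dx":0,"dy":-0.3,"dz":0,"ax":0,"ay":0,"az":0},{"dx":0,"dy":-0.9,"dz":0,"ax":0,"ay":0,"az":0},{"dx":0,"dy":-1.8,"dz":0,"ax":0,"ay":0,"az":0},{"dx":0,"dy":-3,"dz":0,"ax":0,"ay":0,"az":0},{"dx":0,"dy":-4.3,"dz":0,"ax":0,"ay":0,"az":0}]'; python3 -m crank '[{"dx":0,"dy":-1.3,"dz":0,"ax":0,"ay":0,"az":0},{"dx":0,"dy":-2.2,"dz":0,"ax":0,"ay":0,"az":0},{"dx":0,"dy":-2.7,"dz":0,"ax":0,"ay":0,"az":0},{"dx":0,"dy":-2.7,"dz":0,"ax":0,"ay":0,"az":0}]'; python3 - <<'E'
from h import *
go([.4855,.2225,.17],0.0)
for n in ['side']:
    d=bot.get_image(n);np.savez(n+'10.npz',**d)
    crop(d,190,290,110,210,n+'10.png')
E
```

```text
t: 9.25
tcp_pos: [0.4855, 0.2221, 0.0663]
orientation: [-1.571, 0.001, -0.0]
ft_force: [-0.1, -0.1, -1.9]
gripper_width: 0.0381
t: 9.58
tcp_pos: [0.487, 0.2228, 0.0944]
orientation: [-1.569, -0.002, -0.003]
ft_force: [0.3, 0.2, -1.4]
gripper_width: 0.0381
t 9.58 tcp [0.487  0.2228 0.0944] yaw -0.0008 F [ 0.3  0.2 -1.4] w 0.0381
d cm [-0.12 -7.56 -0.02] dist mm 76 a [-0.001 -0.001  0.003]
```

View pics/side10.png

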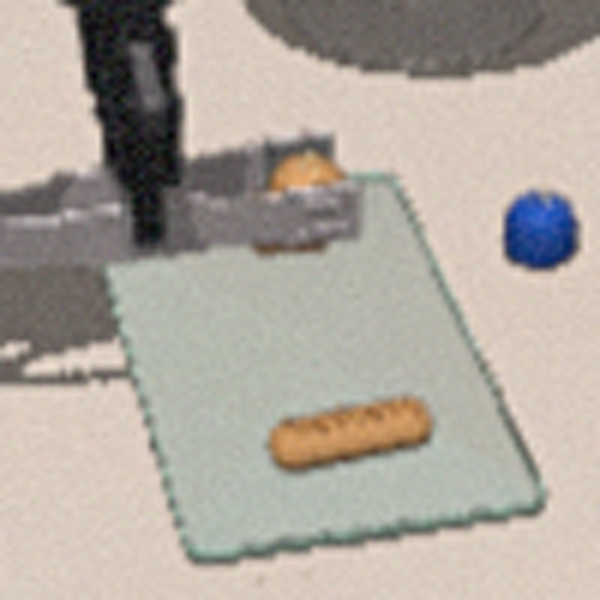

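The bun is up in the tongs, and the board shows only the biscuit and the shortbread. Next I measure the bowl's centre more precisely from the top and side pictures.

```bash
python3 - <<'E'
from h import *
t=load('top0');s=load('side0')
W=world(t)
for d,n,(a,b,c,e) in [(t,'top',(340,425,160,235)),(s,'side',(270,380,290,375))]:
    W=world(d);m=np.zeros((384,512),'uint8');m[c:e,a:b]=(W[c:e,a:b,2]>.047)&(W[c:e,a:b,2]<.065)
    P=W[m>0][:,:2]
    A=np.c_[2*P,np.ones(len(P))]
    for _ in range(3):
        x=np.linalg.lstsq(A,(P**2).sum(1),rcond=None)[0];r=np.sqrt(x[2]+x[0]**2+x[1]**2)
        k=abs(np.hypot(*(P-x[:2]).T)-r)<.012;P=P[k];A=A[k]
    print(n,len(P),x[:2].round(4),r.round(4), 'bbox ctr',((P.min(0)+P.max(0))/2).round(4))
st=bot.state();print(st['q'])
print('side px pred of (0.581,-.373,.055)',proj(s,[.581,-.373,.055]))
E
```

```text
top 281 [ 0.581  -0.3736] 0.0603 bbox ctr [ 0.5817 -0.3741]
side 661 [ 0.5815 -0.3757] 0.0602 bbox ctr [ 0.5818 -0.3753]
[ 3.82426590e-01  1.28072405e-01  2.03784816e+00 -1.40592191e-05
  9.73714980e-01 -1.18753072e+00]
side px pred of (0.581,-.373,.055) [323.37797952 324.52580431]
```

```bash
python3 -c "
from h import *
go([.504,-.3505,.14],-0.3)"
python3 -m crank '[{"dx":0,"dy":-0.5,"dz":-0.5,"ax":0,"ay":0,"az":0},{"dx":0,"dy":-1,"dz":-1.5,"ax":0,"ay":0.01,"az":0},{"dx":0,"dy":-1.8,"dz":-3,"ax":0,"ay":0.02,"az":0},{"dx":0,"dy":-2.7,"dz":-5,"ax":0,"ay":0.03,"az":0},{"dx":0,"dy":-3.5,"dz":-7.3,"ax":0,"ay":0.05,"az":0}]'; python3 -m crank '[{"dx":0,"dy":-0.5,"dz":-2.4,"ax":0,"ay":0.01,"az":0},{"dx":0,"dy":-0.9,"dz":-4.9,"ax":0,"ay":0.02,"az":0},{"dx":0,"dy":-1,"dz":-7.4,"ax":0,"ay":0.03,"az":0},{"dx":0,"dy":-1,"dz":-9.9,"ax":0,"ay":0.04,"az":0},{"dx":0,"dy":-1,"dz":-12.4,"ax":0,"ay":0.05,"az":0}]'; python3 -c "
from h import *
go([.504,-.3505,.14],-0.3)"
```

```text
t 9.63 tcp [0.4863 0.2224 0.0933] yaw -0.0008 F [ 0.3 -0.3 -1.6] w 0.0386
d cm [  1.83  -4.71 -57.29] dist mm 575 a [-0.001  0.299  0.002]
t: 10.05
tcp_pos: [0.485, 0.1482, 0.1273]
orientation: [-1.571, 0.041, -0.039]
ft_force: [0.1, -0.0, -1.1]
gripper_width: 0.0385
t: 10.47
tcp_pos: [0.4785, 0.0235, 0.1372]
orientation: [-1.57, 0.08, -0.08]
ft_force: [0.6, 0.3, -1.8]
gripper_width: 0.0383
t 10.47 tcp [0.4785 0.0235 0.1372] yaw -0.1019 F [ 0.6  0.3 -1.8] w 0.0383
d cm [  6.34  -0.27 -36.94] dist mm 375 a [ 0.     0.198 -0.001]
```

```bash
python3 -m crank '[{"dx":0.4,"dy":0,"dz":-2.5,"ax":0,"ay":0.01,"az":0},{"dx":0.8,"dy":0,"dz":-5,"ax":0,"ay":0.02,"az":0},{"dx":1.2,"dy":0,"dz":-7.5,"ax":0,"ay":0.04,"az":0},{"dx":1.7,"dy":-0.2,"dz":-10,"ax":0,"ay":0.05,"az":0},{"dx":2.1,"dy":-0.2,"dz":-12.5,"ax":0,"ay":0.07,"az":0}]'; python3 -m crank '[{"dx":0.3,"dy":0,"dz":-2.5,"ax":0,"ay":0.01,"az":0},{"dx":0.6,"dy":0,"dz":-5,"ax":0,"ay":0.03,"az":0},{"dx":0.9,"dy":0,"dz":-7.5,"ax":0,"ay":0.04,"az":0},{"dx":1.1,"dy":0,"dz":-10,"ax":0,"ay":0.06,"az":0},{"dx":1.3,"dy":0,"dz":-12.3,"ax":0,"ay":0.07,"az":0}]'; python3 -c "
from h import *
go([.504,-.3505,.14],-0.3)"
```

```text
t: 10.88
tcp_pos: [0.4869, -0.103, 0.1393]
orientation: [-1.567, 0.136, -0.135]
ft_force: [0.5, -0.2, -1.9]
gripper_width: 0.0385
t: 11.3
tcp_pos: [0.4782, -0.2265, 0.1389]
orientation: [-1.562, 0.192, -0.19]
ft_force: [0.7, 0.6, -1.8]
gripper_width: 0.0379
t 11.3 tcp [ 0.4782 -0.2265  0.1389] yaw -0.2428 F [ 0.7  0.6 -1.8] w 0.0379
d cm [  5.49  -0.11 -11.42] dist mm 127 a [ 0.     0.057 -0.001]
```

```bash
python3 -m crank '[{"dx":1,"dy":0,"dz":-2.3,"ax":0,"ay":0.01,"az":0},{"dx":2,"dy":0,"dz":-4.5,"ax":0,"ay":0.02,"az":0},{"dx":2.9,"dy":0,"dz":-6.5,"ax":0,"ay":0.03,"az":0},{"dx":3.7,"dy":0,"dz":-8.2,"ax":0,"ay":0.04,"az":0},{"dx":4.4,"dy":0,"dz":-9.5,"ax":0,"ay":0.05,"az":0}]'; python3 -m crank '[{"dx":0.5,"dy":0,"dz":-0.6,"ax":0,"ay":0,"az":0},{"dx":0.7,"dy":0,"dz":-1,"ax":0,"ay":0,"az":0},{"dx":0.7,"dy":0,"dz":-1,"ax":0,"ay":0,"az":0},{"dx":0.7,"dy":0,"dz":-1,"ax":0,"ay":0,"az":0},{"dx":0.7,"dy":0,"dz":-1,"ax":0,"ay":0,"az":0}]'; python3 - <<'E'
from h import *
go([.504,-.3505,.115],-0.3)
for n in ['side','top','wrist']:
    d=bot.get_image(n);np.savez(n+'11.npz',**d)
crop(load('side11'),190,410,200,384,'side11.png');crop(load('top11'),300,440,130,260,'top11.png');crop(load('wrist11'),0,512,0,384,'wrist11.png')
E
```

```text
t: 11.72
tcp_pos: [0.4986, -0.3294, 0.1389]
orientation: [-1.559, 0.231, -0.229]
ft_force: [-0.5, 0.0, -1.9]
gripper_width: 0.0378
t: 12.13
tcp_pos: [0.5032, -0.3378, 0.1391]
orientation: [-1.558, 0.228, -0.227]
ft_force: [-0.3, 0.7, -1.9]
gripper_width: 0.0384
t 12.13 tcp [ 0.5032 -0.3378  0.1391] yaw -0.29 F [-0.3  0.7 -1.9] w 0.0384
d cm [ 0.45  2.4  -1.19] dist mm 27 a [-0.001  0.01  -0.001]
```

View pics/side11.png

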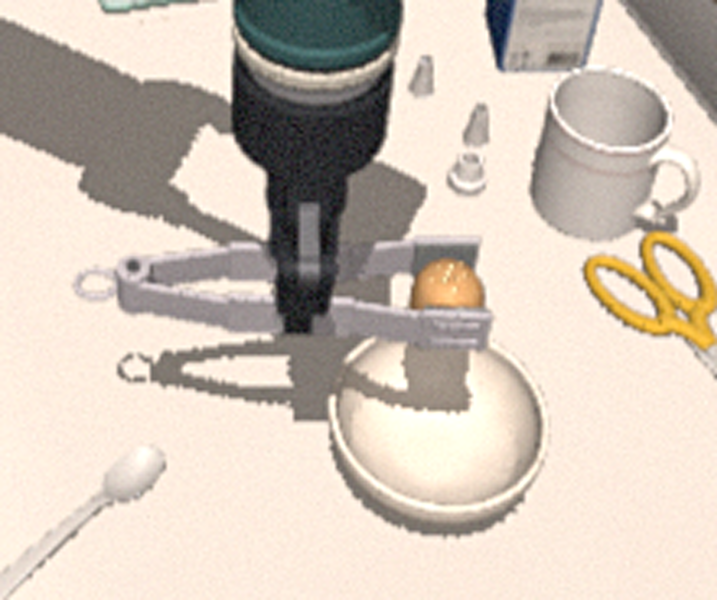

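View pics/top11.png

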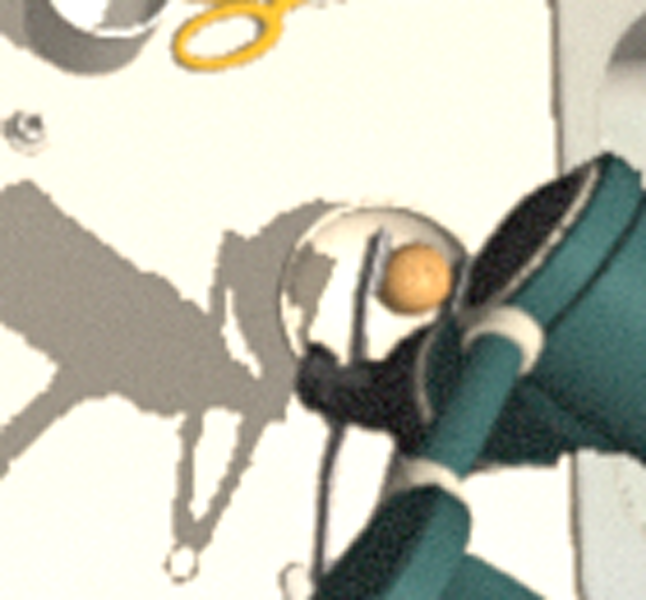

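View pics/wrist11.png

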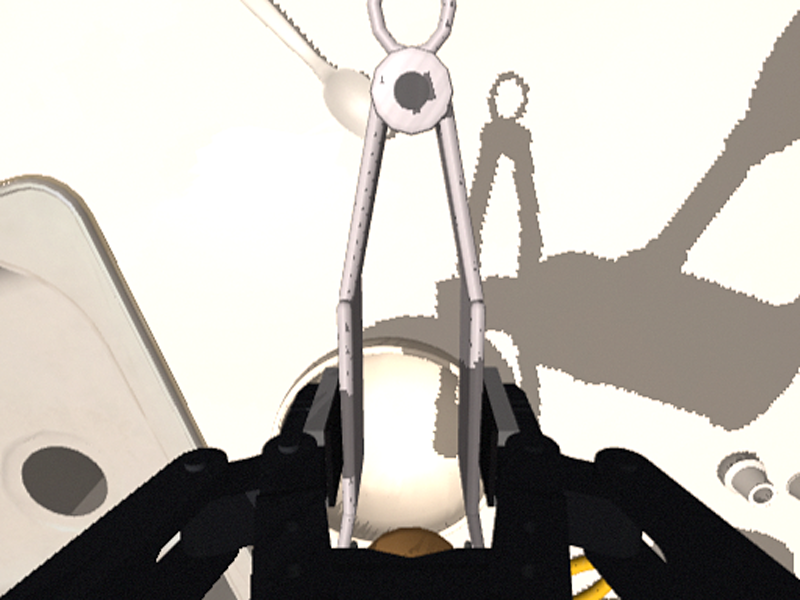

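The side picture shows the bun in the jaws above the bowl, its shadow in the bowl at (435,375), and the top view shows the bun at about (390,190). I make the final trim: down about 24 mm and 12 mm sideways.

```bash
python3 - <<'E'
from h import *
d=load('top11')
hsv=cv2.cvtColor(d['image'],cv2.COLOR_RGB2HSV);m=((hsv[...,1]>90)&(hsv[...,0]<25)).astype('uint8');m[:,:375]=0;m[:,405:]=0;m[:175]=0;m[205:]=0
c=max(cv2.findContours(m,0,2)[0],key=cv2.contourArea);(u,v),r=cv2.minEnclosingCircle(c)
print(u,v,r,ray(d,u,v,.144),'expected',bot.state()['tcp_pos']+.081*np.array([np.cos(.29),-np.sin(.29),0]))
go([.504,-.3505,.115],-0.3)
E
python3 -m crank '[{"dx":0.1,"dy":0.4,"dz":-0.2,"ax":0,"ay":0,"az":0},{"dx":0.2,"dy":0.9,"dz":-0.5,"ax":0,"ay":0,"az":0},{"dx":0.3,"dy":1.5,"dz":-0.8,"ax":0,"ay":0.01,"az":0},{"dx":0.4,"dy":2,"dz":-1.1,"ax":0,"ay":0.01,"az":0},{"dx":0.4,"dy":2.2,"dz":-1.2,"ax":0,"ay":0.01,"az":0}]'; python3 -m crank '[{"dx":0,"dy":0,"dz":0,"ax":0,"ay":0,"az":0},{"dx":0,"dy":0,"dz":0,"ax":0,"ay":0,"az":0},{"dx":0,"dy":0,"dz":0,"ax":0,"ay":0,"az":0},{"dx":0,"dy":0,"dz":0,"ax":0,"ay":0,"az":0}]'; python3 - <<'E'
from h import *
go([.504,-.3505,.115],-0.3)
for n in ['side','top']:
    d=bot.get_image(n);np.savez(n+'12.npz',**d)
    hsv=cv2.cvtColor(d['image'],cv2.COLOR_RGB2HSV);m=((hsv[...,1]>90)&(hsv[...,0]<25)).astype('uint8')
    a,b,c,e=(375,410,175,210) if n=='top' else (300,350,265,310)
    k=np.zeros_like(m);k[c:e,a:b]=m[c:e,a:b]
    cc=max(cv2.findContours(k,0,2)[0],key=cv2.contourArea);(u,v),r=cv2.minEnclosingCircle(cc)
    print(n,u,v,r,'at z .12',ray(d,u,v,.12).round(4),'pred of bowl axis at .12',proj(d,[.5813,-.3745,.12]))
crop(load('side12'),190,410,200,384,'side12.png');crop(load('top12'),300,440,130,260,'top12.png');crop(load('top12'),0,512,0,384,'topfull12.png')
E
```

```text
389.5 190.5 7.905794143676758 [ 0.58012465 -0.36340069  0.144     ] expected [ 0.58101407 -0.36118449  0.13932812]
t 12.28 tcp [ 0.5034 -0.338   0.1393] yaw -0.2899 F [-0.   0.3 -1.8] w 0.0382
d cm [ 0.42  2.43 -1.18] dist mm 27 a [-0.    0.01 -0.  ]
t: 12.7
tcp_pos: [0.5031, -0.3516, 0.1157]
orientation: [-1.557, 0.238, -0.235]
ft_force: [-0.1, 0.5, -3.0]
gripper_width: 0.0381
t: 13.03
tcp_pos: [0.504, -0.3516, 0.1176]
orientation: [-1.558, 0.236, -0.236]
ft_force: [0.6, -0.5, -1.6]
gripper_width: 0.0383
t 13.03 tcp [ 0.504  -0.3516  0.1176] yaw -0.3008 F [ 0.6 -0.5 -1.6] w 0.0383
d cm [-0.04  0.26  0.11] dist mm 3 a [ 0.    -0.001  0.   ]
side 328.5 304.1000061035156 11.200990676879883 at z .12 [ 0.5818 -0.3753  0.12  ] pred of bowl axis at .12 [328.03214214 303.79774594]
top 392.5 191.5 7.905794143676758 at z .12 [ 0.5816 -0.3788  0.12  ] pred of bowl axis at .12 [390.8095913  191.59797448]
```

View pics/side12.png

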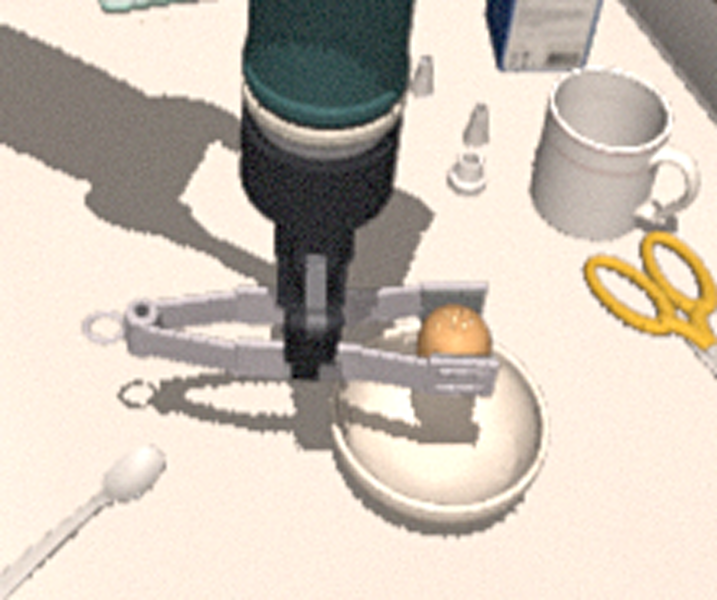

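View pics/topfull12.png

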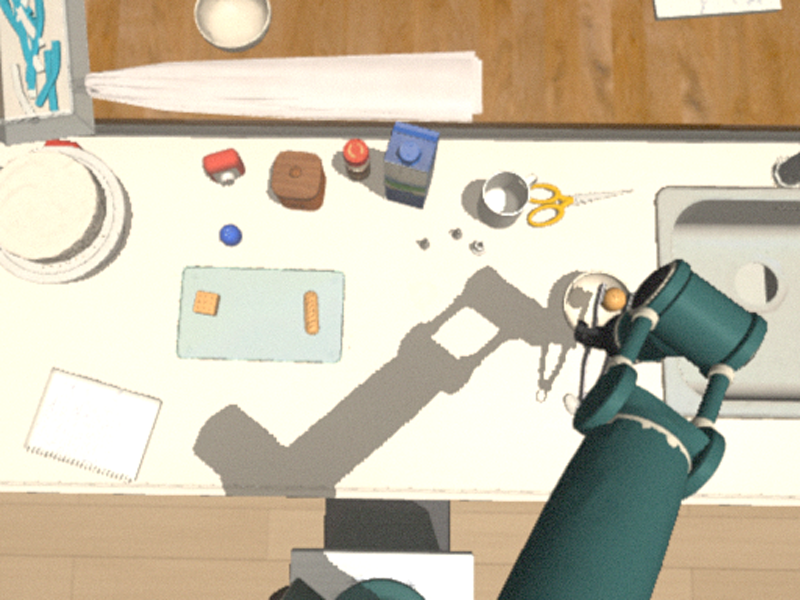

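The bun sits within about 3 mm of the bowl's axis, its foot about 50 mm above the rim, and the other items look unmoved. I settle once more, compare the scene before and after, then hand in.

```bash
python3 -m crank '[{"dx":0,"dy":0,"dz":0,"ax":0,"ay":0,"az":0},{"dx":0,"dy":0,"dz":0,"ax":0,"ay":0,"az":0},{"dx":0,"dy":0,"dz":0,"ax":0,"ay":0,"az":0},{"dx":0,"dy":0,"dz":0,"ax":0,"ay":0,"az":0},{"dx":0,"dy":0,"dz":0,"ax":0,"ay":0,"az":0}]'; python3 - <<'E'
from h import *
a=load('top0');b=bot.get_image('top');s=bot.get_image('side')
def bl(d,lo,hi):
    hsv=cv2.cvtColor(d['image'],cv2.COLOR_RGB2HSV);m=((hsv[...,1]>90)&(hsv[...,0]<25)).astype('uint8');k=np.zeros_like(m);k[175:230,lo:hi]=m[175:230,lo:hi];mo=cv2.moments(k,True);return (round(mo['m10']/mo['m00'],1),round(mo['m01']/mo['m00'],1))
for lo,hi in ((115,150),(185,215)): print(bl(a,lo,hi),bl(b,lo,hi))
p=load('side12');hsv=cv2.cvtColor(s['image'],cv2.COLOR_RGB2HSV);m=((hsv[...,1]>90)&(hsv[...,0]<25)).astype('uint8');k=np.zeros_like(m);k[265:310,300:350]=m[265:310,300:350]
print('bun side px',cv2.minEnclosingCircle(max(cv2.findContours(k,0,2)[0],key=cv2.contourArea)))
W=world(s);mm=np.zeros((384,512),bool);mm[290:375,270:380]=(W[290:375,270:380,2]>.047)&(W[290:375,270:380,2]<.065)
P=W[mm];print('bowl lower rim y min',np.percentile(P[:,1],1),'x max',np.percentile(P[:,0],99));W0=world(load('side0'));P=W0[mm&(W0[...,2]>.047)];print(np.percentile(P[:,1],1),np.percentile(P[:,0],99))
go([.504,-.3505,.115],-0.3);print(np.abs(bot.state()['joint_vel']).max())
print(bot.sign_off())
E
```

```text
t: 13.55
tcp_pos: [0.5038, -0.3515, 0.1173]
orientation: [-1.558, 0.236, -0.236]
ft_force: [-0.6, 0.0, -1.5]
gripper_width: 0.0381
(131.6, 193.5) (131.6, 193.4)
(198.9, 199.9) (198.9, 199.9)
bun side px ((328.5, 304.21429443359375), 11.161711692810059)
bowl lower rim y min -0.43681996553629565 x max 0.6434824401097364
-0.4370576588976635 0.6432383572921943
t 13.65 tcp [ 0.5038 -0.3515  0.1173] yaw -0.3008 F [ 0.9 -0.  -1.8] w 0.038
d cm [-0.01  0.23  0.1 ] dist mm 2 a [ 0.    -0.001 -0.   ]
0.0005977487332841762
the job is handed in; nothing more can be done
None
```

The bun is held steady in the tongs over the middle of the white bowl, and I handed the job in at 13.7 s of the 64 s allowed. I picked the tongs up by their finger plates, lowered the jaws round the seeded bun, squeezed until they stopped on it at about 38 mm, lifted it and carried it over. The pictures I took show only the jaws on the bun, never the gripper.

**Last checks**
- **Position:** The side view puts the bun within 1 mm of the bowl's axis and the top view about 4 mm off it. Its foot is about 50 mm above the rim.
- **Steadiness:** The bun's pixel did not move between the last two pictures. The grip held at 38 mm and the joints were still.
- **Other items:** The shortbread, the biscuit and the bowl rim measure where they were at the start. The nozzles and the coupler only looked unmoved; I did not measure them.

**Disagreements:** The top camera put the tongs about 4.5 mm to one side of where the wrist camera did. I used the wrist view, and the grasp came out centred. No check failed.

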